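# Select the rivet die on the lever press and lock it

## Robot

A 6-joint arm with a two-finger parallel gripper is mounted at the origin on the work surface. World frame = base frame: x ahead of the robot, y to its left, z up, the work surface at z = 0. Lengths are in mm, angles in rad, forces in N, time in s.
With the tool pointing down it reaches from about 300 to 775 mm from the base axis. Payload 14.6 kg.
Tool frame: the origin (TCP) lies on the centre line of the jaws, within the pads' length; the fingertips stand 11 mm ahead of it and the grasp point (between the pads) lies 8 mm behind it; x points along the fingers, y is the direction in which the jaws open and shut, and the axes are right-handed (so a half turn about x gives the same grasp; the last joint's range is limited). The gripper opens to 94 mm and grips with 3 to 60 N. Pads are 16 mm wide; open, the fingers measure 119 mm over their backs; the gripper's body (75 mm by 177 mm) begins 78 mm behind the grasp point.
Start: joints at [-1.231, 0.3, 1.521, -0, 1.321, -0.067], TCP at [217.612, -505.108, 216.446] pointing down, gripper open.
Joint ranges: [-3.03, 3.03], [-0.79, 2.21], [0.23, 2.52], [-1.04, 4.18], [0, 3.07], [-2.55, 2.55]. Speed limits (rad/s): [2.22, 2.22, 2.57, 3.14, 3.14, 3.14].

## Interface

Orientations are given as [roll, pitch, yaw] about the fixed x, y, z axes, in that order (R = Rz(yaw) Ry(pitch) Rx(roll)).
In Python, from cell import manip gives the robot as it stands.
- The arm moves only by the shell command python3 -m handwheel 'ROWS' [OPENING] [FORCE]. ROWS is JSON, a list of rows, each a list of 2 entries, a list of its own where there are three numbers: the shift along the tool's x, y, z in mm, then the turn about the tool's x in rad. In form: [[[x, y, z], spin], ...]. A call has exactly 10 rows; each row shifts and turns the commanded pose from where the row before left it, along the tool's axes as they then stand; what a row does not reach is not made up. A row lasts 1/8 s, in which the tool goes at most 62.5 mm and 10.7 degrees, less where a joint would pass 70% of its speed; a pose out of reach is approached as far as the arm can. A call with a gripper value outside its range is refused whole. OPENING is the closure in counts, from 0 (fully open) to 255 (shut), set as the call begins (- or left out, the last holds). The fingers move at their own pace and stop on an object; FORCE is the grip in N (left out, the last holds). Time passes only in rows, so rows that do not move let the fingers close, or fill a call up. It gives the time, the measured TCP pose, the force and the opening at its end, in the units of the state.
- manip.read_state(): the state, without advancing time (a new reading comes with each control period).
- manip.camera(name): name is "scene" or "top"; returns a dict with "pixels" (420x560x3 uint8, red, green, blue), "z_map" (420x560 float32, mm along the optical axis (not along the pixel's ray), 0 where there is no reading), "mtx" (3x3 intrinsics, pixels), "xyz" and "orientation" of the camera in the world. Camera axes: x right, y up, looking along -z (the intrinsics and any distortion apply to the point x, -y, -z); pixel columns grow to the right and rows downward; lengths in mm; the calibration is good to about 2 mm. A picture is of the moment at which its call begins.
- manip.sign_off(): hands the job in, once; it reports no verdict.
Trained networks look in the newest picture that a camera, given by its name, has taken for a name from the list of things; names that differ only in an ending like _2 or _b are one class to them, and where a whole thing is asked for, a point or a joint stands for the part that bears it (a point fixed in the world has none). Each returns a list of dicts, best first, with "confidence" (0 to 1); they miss things now and then, are a little off and sometimes report something else, mostly with a low value. They report only what shows in the picture. A call takes as long as a camera call.
- manip.cut_out(target, camera): "region" (420x560 bool, what is visible of it) and "centre" ([column, row] in pixels, amid what is visible of it).
The state is a dict: "clock": time; "joints": joint angles; "qd": joint speeds; "effort": joint torques, N m; "eef_pos": TCP position; "eef_rot": TCP orientation; "wrist_force": force on the tool from outside, world axes, zero at the start; "moment": the same for the moment, N m; "finger_gap": finger opening in mm.
Only numpy, scipy, OpenCV 4.12 (cv2) and the standard library are available. Lean on these libraries where they do the work, as an engineer would, in place of code of your own. Each camera call takes 0.05 s, during which the arm holds its last target. There are 200 camera calls.

## Task

Turn the press's six-arm die turret with a fingertip, counting the clicks, until the brass-lined die has clicked in right under the punch; then push the black index-bolt knob fully in to lock the turret. Do it all by light fingertip pushing: do not pinch, grip or lift anything, leave the press lever up, and leave the other things on the desk where they stand.

Things in the scene. Friction and masses are not known exactly. Their poses are not given: they have to be found in the camera images.
- press: Green cast-iron lever press, fixed. Origin on the desk under the turret's upright axis; z up; x from the axis to punch and column, open front at -x. Its x points to the robot's left (+y), give or take 0.35 rad. Base: x -95 to 205, y +-75 mm, 35 mm high. Column x 120 to 186, y +-25; head over x 26 to 188, y +-29, z 200 to 300 mm; ram and lever rise above it.
- turret_axis (a point): Centre of the turret, top of its hub disc, z 98 mm (hub radius 48 mm, z 80 to 98; nut in the middle up to z 112); axes as the press. Six arms 60 degrees apart each end in an upright round boss, 30 mm diameter, z 80 to 104, centred 72 mm from the axis (reach 87 mm). A fingertip fits in the 42 mm gap between two bosses to push one round.
- gap_front (a point): Front point of the turret's path: 72 mm before the axis (press -x), z 80 mm, level with the bosses' undersides. Axes as the press. Beneath the gaps, beyond 58 mm from the axis, there is free space from z 80 down to the base (z 35), but for the bolt and its guide at 210 degrees (top z 78 within 97 mm of the axis) and a low block on the +y side (top z 65).
- die_turret (a joint): Turret angle, rad, anticlockwise from above, from the press's x axis to the brass-lined die; 0 or any whole turn = under the punch. No stops; six clicks pi/3 apart. Turning off a click takes up to 0.15 N m (2 N at a boss); past half way (33 degrees) it snaps on to the next by itself; drag stops it spinning on. Starts (after settling for a second) at any click but the wanted one, now and then stuck half way between two.
- brass_die (a point): Top centre of the brass-lined die insert (25 mm diameter, brass, 2 mm proud of one boss of the turret; the other five bosses carry dark steel inserts), 72 mm from the turret axis, z 106 mm.
- punch_tip (a point): Lower end of the 6 mm punch in the ram, on the press's x axis 72 mm from the turret axis, z 125 mm with the lever up.
- bolt_knob (a point): Centre of the outer face of the index bolt's black knob (31 mm diameter, 16 thick, axis level, z 71 mm). The bolt points at the turret axis from 210 degrees (anticlockwise from the press's x), front right of the press; this face is 125 mm from the axis drawn out, 113 mm home. Site x points outwards along the bolt. Free space outside it; the base or desk below is at most 35 mm high.
- index_bolt (a joint): Travel of the index bolt, m: 0 drawn out, 0.012 fully in. Pushed straight towards the turret axis with about 3 to 4 N; stays where it is left. It can go in only when the turret stands at a click; otherwise it butts on the index ring.
- press_lever (a joint): Press lever with a black ball, rad: 0 = parked up (as at the start), grows when pulled forward and down, lowering the punch. On the -y side of the head (out to y -70 mm), it rises to about z 0.46 m. Leave it.
- conning_tower: Bystander: grey plastic submarine conning tower, 100 x 84 x 85 mm, loose, light. Origin under its centre.
- lifeboat: Bystander: white plastic model lifeboat with orange canopy, 98 x 34 x 37 mm, loose, light. Origin under its centre.
- rivet_roller: Bystander: brass rivet roller lying flat, 134 mm long along its x, 18 mm high, loose. Origin near its middle, on the desk.
- die_set: Bystander: round steel die set, 60 mm diameter, 38 mm high, loose. Origin under its centre.
- glue_bottle: Bystander: small yellow glue bottle with red cap, 28 mm diameter, 65 mm high, loose. Origin under its centre.
- paint_jar: Bystander: small glass paint jar with blue cap, 36 mm diameter, 38 mm high, loose. Origin under its centre.

How it is judged:
By the outcome, as a careful person would: the job done as asked, in the order asked, and still so for the second after the job is handed in, with the robot touching nothing.
It also fails if it takes over 58 s, if anything falls off the work surface, if the arm or the gripper's body presses on something with over 40 N, if the wrist force passes 120 N, or if a joint passes its speed limit or range.

## Working session

There is one attempt and no reset: what is moved stays moved. The work goes in short steps, Python scripts to look and compute and a shell command to move; the robot and the scene stay as the last step left them, time stands still between calls to the robot, and variables do not carry over. Pictures are saved under pics/ and viewed, about 8 in all and at most 12, crops included, and the job is handed in when it is done.

```bash
mkdir -p pics
cat > h.py <<'E'
from cell import manip
import numpy as np, cv2
from scipy.spatial.transform import Rotation as R
def rot(o):
    o=np.array(o,float)
    if o.shape==(3,3): return o
    return (R.from_euler('xyz',o) if o.size==3 else R.from_quat(o)).as_matrix()
def shot(n,f=None):
    c=manip.camera(n)
    if f: cv2.imwrite(f,c['pixels'][:,:,::-1])
    return c
def world(c,u,v,z=None):
    K=c['mtx']; d=np.array([(u-K[0][2])/K[0][0],-(v-K[1][2])/K[1][1],-1.])
    if z is None: z=c['z_map'][int(round(v)),int(round(u))]; return np.array(c['xyz'])+rot(c['orientation'])@(d*z)
    r=rot(c['orientation'])@d; o=np.array(c['xyz']); return o+r*(z-o[2])/r[2]
def proj(c,p):
    q=rot(c['orientation']).T@(np.array(p)-np.array(c['xyz'])); K=c['mtx']
    return K[0][0]*q[0]/-q[2]+K[0][2], K[1][1]*-q[1]/-q[2]+K[1][2]
E
python3 - <<'E'
from h import *
print(manip.read_state())
for n in('top','scene'):
    c=shot(n,f'pics/{n}0.png'); print(n,c['xyz'],c['orientation'],c['mtx'],[k for k in c])
    for t in('turret_axis','die_turret','brass_die','bolt_knob','press','conning_tower','lifeboat','rivet_roller','die_set','glue_bottle','paint_jar'):
        for r in manip.cut_out(t,n)[:2]:
            u,v=r['centre']; print(t,round(r['confidence'],2),np.round([u,v]),r['region'].sum(),world(c,u,v).round())
E
```

```text
{'clock': 0.0, 'joints': array([-1.23055766e+00,  3.00429424e-01,  1.52158399e+00, -1.94530742e-06,
        1.32072321e+00, -6.66208449e-02]), 'qd': array([ 0.00043366,  0.00026232,  0.00124216, -0.00067719,  0.00064485,
        0.00033968]), 'effort': array([-3.93459632e-04, -5.31806946e+01, -3.52746499e+01,  7.08376430e-02,
        2.43258476e-02, -9.62651211e-05]), 'eef_pos': array([ 217.55015343, -504.86511841,  215.90796012]), 'eef_rot': array([-1.63577006,  1.56965235,  1.91268258]), 'wrist_force': array([ 0.19075803, -0.03851609, -0.1535158 ]), 'moment': array([ 0.01022193, -0.00156692, -0.00300003]), 'finger_gap': 93.71299782638955}
top [ 320.44144706   -3.52998937 1379.43117519] [ 0.19783632  0.00846569 -1.58744298] [[545.07694537   0.         287.60482074]
 [  0.         545.07694537 203.6124892 ]
 [  0.           0.           1.        ]] ['pixels', 'z_map', 'mtx', 'xyz', 'orientation']
turret_axis 0.89 [248. 196.] 8954 [561.  85. 266.]
die_turret 0.89 [278. 207.] 2187 [570.  26. 102.]
die_turret 0.72 [247. 194.] 8962 [562.  85. 283.]
brass_die 0.57 [282. 203.] 2247 [577. 
[... 848 characters left out ...]
 [592.  19. 106.]
brass_die 0.43 [320. 315.] 798 [1078. -228. 1035.]
bolt_knob 0.5 [266. 276.] 212 [631. -76.  77.]
bolt_knob 0.18 [405. 171.] 1534 [660. 155. 341.]
press 0.87 [346. 224.] 16368 [596. 110. 106.]
press 0.49 [354. 159.] 512 [603.  92. 332.]
conning_tower 0.94 [198. 251.] 1123 [ 508. -181.   36.]
lifeboat 0.62 [300. 194.] 473 [452.  73.  36.]
lifeboat 0.49 [266. 273.] 191 [625. -72.  73.]
rivet_roller 0.86 [382. 308.] 390 [753. 126.  17.]
rivet_roller 0.7 [302. 237.] 3489 [591.  15. 105.]
die_set 0.68 [321. 314.] 755 [727.   4.  35.]
glue_bottle 0.77 [232. 218.] 232 [455. -90.  36.]
paint_jar 0.74 [184. 317.] 352 [ 640. -248.   37.]
paint_jar 0.2 [349. 160.] 537 [602.  85. 331.]
```

Run:
```python
import cv2,numpy as np
a=cv2.imread('pics/top0.png')[110:290,190:430]; b=cv2.imread('pics/scene0.png')[150:350,170:430]
a=cv2.resize(a,(780,585),interpolation=3);b=cv2.resize(b,(780,600),interpolation=3)
cv2.imwrite('pics/a.png',a);cv2.imwrite('pics/b.png',b)
```

```text
(no output)
```

View pics/a.png

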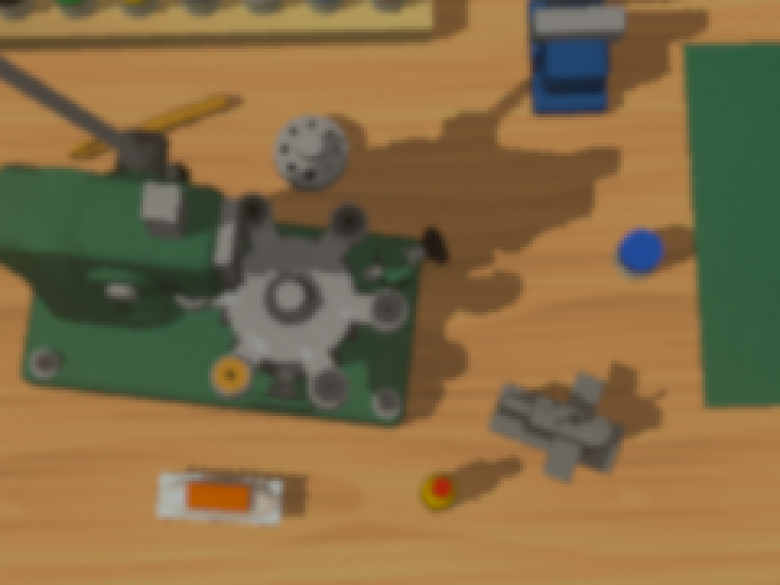

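View pics/b.png

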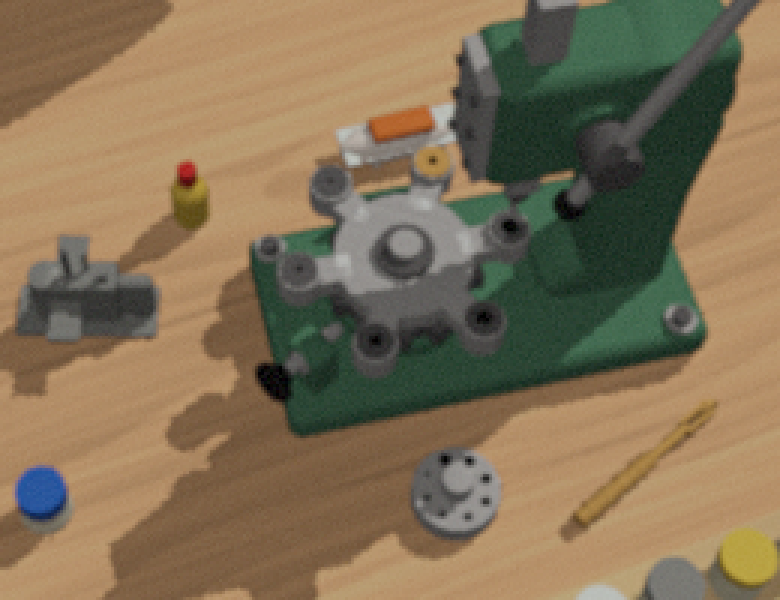

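Top crop: the brass die (231,376) is one click anticlockwise of the punch side. The bosses sit on clicks, and the knob is at (435,247). Scene crop: knob (272,380), a dark boss (508,228) under the punch, and the brass die at (432,158). The brass die therefore reads about +60°, so one click clockwise is needed. Next I'll fit the press pose.

```bash
cat >> h.py <<'E'
def fit(obs):
    from scipy.optimize import least_squares
    # obs: list of (world xyz at z104, press angle deg)
    def f(p): return np.concatenate([w[:2]-p[:2]-72*np.array([np.cos(p[2]+np.radians(a)),np.sin(p[2]+np.radians(a))]) for w,a in obs])
    r=least_squares(f,[580,15,1.6]); return r.x,f(r.x).reshape(-1,2).round(1)
def tool():
    s=manip.read_state(); M=R.from_euler('xyz',s['eef_rot']).as_matrix(); return s,M
E
python3 - <<'E'
from h import *
T=shot('top');S=shot('scene')
t=[((255,208),-60),((349,220),-120),((389,309),180),((327,387),120),((231,375),60)]
s=[((330,183),120),((432,158),60),((508,228),0),((486,320),-60),((376,342),-120),((298,270),180)]
ot=[(world(T,190+u/3.25,110+v/3.25,104),a) for (u,v),a in t]
os_=[(world(S,170+u/3,150+v/3,104),a) for (u,v),a in s]
for o in (ot,os_,ot+os_): print(*fit(o))
p=fit(ot+os_)[0]
for r in (113,125):
    a=p[2]+np.radians(210); print('knob',r,p[:2]+r*np.array([np.cos(a),np.sin(a)]))
print('knob T',world(T,190+435/3.25,110+247/3.25,71),'S',world(S,170+270/3,150+381/3,71))
print(tool()[1].round(3))
E
```

```text
[582.27527763  22.32896149   1.42364515] [[ 0.8 -0.8]
 [ 0.8  0.8]
 [ 0.  -0.7]
 [-0.6  1.1]
 [-1.  -0.4]]
[583.71565813  25.48255311   1.44072443] [[ 0.8 -0.1]
 [-2.8  1.2]
 [ 0.6 -1. ]
 [ 1.6  0.6]
 [ 0.3 -0.2]
 [-0.5 -0.5]]
[583.00441073  24.05722937   1.43237034] [[ 0.3 -3.1]
 [-0.3 -1.4]
 [-1.3 -2.3]
 [-1.5 -0.1]
 [-1.4 -1.6]
 [ 1.7  0.7]
 [-2.4  2.2]
 [ 0.7  0.5]
 [ 2.1  2.6]
 [ 1.4  1.7]
 [ 0.8  0.9]]
knob 113 [625.46068873 -80.66365899]
knob 125 [629.96932002 -91.78446129]
knob T [625.48111417 -86.80167829  71.        ] S [627.39223725 -86.14321231  71.        ]
[[-0.     0.396 -0.918]
 [ 0.    -0.918 -0.396]
 [-1.    -0.    -0.   ]]
```

```bash
python3 -m handwheel '[[[0,-20,-42],0],[[0,-27,-54],0],[[0,-27,-54],0],[[0,-27,-54],0],[[0,-27,-54],0],[[0,-27,-54],0],[[0,-27,-54],0],[[0,-27,-54],0],[[0,-27,-54],0],[[0,-20,-42],0]]' 255; python3 -m handwheel '[[[0,0,0],-0.155],[[0,0,0],-0.155],[[0,0,0],-0.155],[[0,0,0],-0.155],[[0,0,0],-0.155],[[0,0,0],-0.155],[[0,0,0],-0.155],[[0,0,0],-0.155],[[0,0,0],-0.155],[[0,0,0],-0.155]]'
cat >> h.py <<'E'
P=np.array([583.,24.,1.432])
def delta(r,ang,tipz):  # shift in tool axes to press polar target
    s,M=tool(); a=P[2]+np.radians(ang); g=np.array([P[0]+r*np.cos(a),P[1]+r*np.sin(a),tipz+11])
    print('pos',np.round(s['eef_pos'],1),'yang',np.degrees(np.arctan2(M[1,1],M[0,1])).round(1),'want yang-tangent',np.degrees(a)+90,'F',np.round(s['wrist_force'],1),'t',s['clock'],'gap',s['finger_gap'])
    print('tool delta',(M.T@(g-s['eef_pos'])).round(1))
E
python3 - <<'E'
from h import *
delta(75,210,86)
print(tool()[1].round(3))
T=shot('top','pics/t1.png');S=shot('scene','pics/s1.png')
cv2.imwrite('pics/s1c.png',cv2.resize(S['pixels'][100:350,150:450,::-1],(720,600),interpolation=3))
E
```

```text
clock: 2.55
eef_pos: [591.4, -63.7, 216.4]
eef_rot: [2.954, 1.571, 0.221]
wrist_force: [-0.6, -0.3, -0.5]
finger_gap: 0.4
clock: 3.8
eef_pos: [590.2, -65.8, 216.4]
eef_rot: [-2.173, 1.571, 2.931]
wrist_force: [-0.7, 0.2, 0.7]
finger_gap: 0.5
pos [590.2 -65.8 216.4] yang 22.4 want yang-tangent 382.04755626273385 F [-0.7  0.2  0.7] t 3.8 gap 0.4881508064477954
tool delta [119.4  27.1 -10.8]
[[-0.     0.924  0.381]
 [ 0.     0.381 -0.924]
 [-1.    -0.    -0.   ]]
```

View pics/s1c.png

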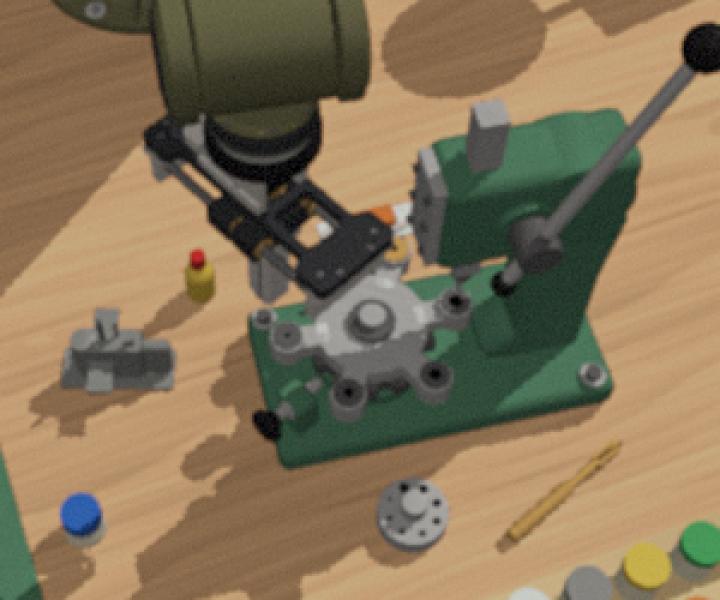

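The scene crop shows the closed fingertip at about (265,275), above and in front of the turret, with everything else undisturbed. I'll move over the gap, descend partway and check.

```bash
python3 -m handwheel '[[[0,9,-4],0],[[0,9,-4],0],[[0,9,-3],0],[[16,0,0],0],[[16,0,0],0],[[16,0,0],0],[[16,0,0],0],[[14,0,0],0],[[0,0,0],0],[[0,0,0],0]]'
python3 - <<'E'
from h import *
delta(75,210,86)
S=shot('scene');T=shot('top')
s,M=tool()
for c,n in((S,'s2'),(T,'t2')):
    im=c['pixels'][:,:,::-1].copy(); u,v=proj(c,s['eef_pos']+11*M[:,0]); 
    x0,y0=(210,180) if n=='s2' else (230,150)
    im=cv2.resize(im[y0:y0+120,x0:x0+110],(550,600),interpolation=3)
    cv2.circle(im,(int((u-x0)*5),int((v-y0)*5)),5,(0,0,255),1)
    if n=='s2': A=im
cv2.imwrite('pics/2.png',cv2.resize(np.hstack([A,im]),(800,436)))
E
```

```text
clock: 5.15
eef_pos: [611.4, -45.5, 139.0]
eef_rot: [1.069, 1.57, -0.116]
wrist_force: [-0.0, 0.2, 0.4]
finger_gap: 0.7
pos [611.4 -45.5 139. ] yang 22.1 want yang-tangent 382.04755626273385 F [-0.   0.2  0.4] t 5.15 gap 0.7027134708783828
tool delta [42.  -0.2 -0.1]
```

View pics/2.png

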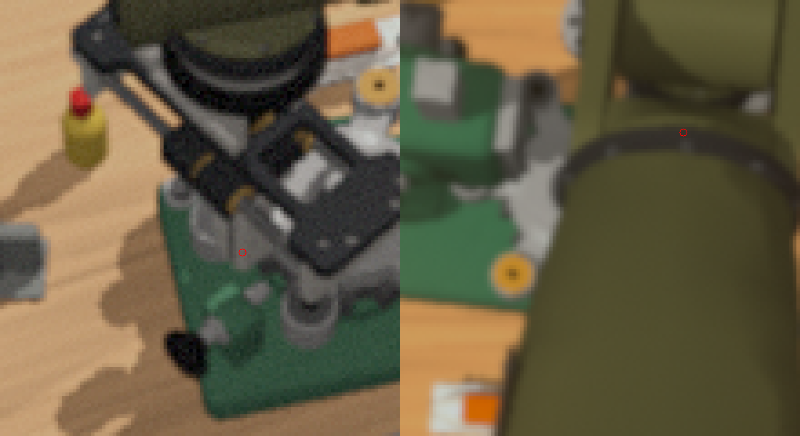

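The scene half shows the fingertip mark at (240,255), between the front boss and the −120° boss (310,310). I'll descend gently.

```bash
python3 -m handwheel '[[[4,0,0],0],[[4,0,0],0],[[4,0,0],0],[[4,0,0],0],[[4,0,0],0],[[2,0,0],0],[[0,0,0],0],[[0,0,0],0],[[0,0,0],0],[[0,0,0],0]]';python3 -m handwheel '[[[4,0,0],0],[[4,0,0],0],[[4,0,0],0],[[3,0,0],0],[[3,0,0],0],[[0,0,0],0],[[0,0,0],0],[[0,0,0],0],[[0,0,0],0],[[0,0,0],0]]'
python3 - <<'E'
from h import *
delta(75,210,87); s,M=tool()
# arc plan: 15 rows of -4deg each, chord in tool frame
th=np.radians(4); print('per row: +-y',75*np.sin(th),'z',75*(1-np.cos(th)), M.round(2))
E
```

```text
clock: 6.5
eef_pos: [611.1, -45.5, 116.5]
eef_rot: [1.11, 1.571, -0.074]
wrist_force: [0.7, -0.1, 0.6]
finger_gap: 0.6
clock: 7.75
eef_pos: [611.1, -45.5, 98.5]
eef_rot: [1.173, 1.571, -0.012]
wrist_force: [0.5, 0.2, -1.0]
finger_gap: 0.4
pos [611.1 -45.5  98.5] yang 22.1 want yang-tangent 382.04755626273385 F [ 0.5  0.2 -1. ] t 7.75 gap 0.3859869392915822
tool delta [0.5 0.  0. ]
per row: +-y 5.231735530809398 z 0.18269623051318518 [[ 0.    0.93  0.38]
 [-0.    0.38 -0.93]
 [-1.    0.    0.  ]]
```

```bash
python3 -m handwheel '[[[0,-3.9,-0.1],0.052],[[0,-3.9,-0.1],0.052],[[0,-3.9,-0.1],0.052],[[0,-3.9,-0.1],0.052],[[0,-3.9,-0.1],0.052],[[0,-3.9,-0.1],0.052],[[0,-3.9,-0.1],0.052],[[0,-3.9,-0.1],0.052],[[0,-3.9,-0.1],0.052],[[0,-3.9,-0.1],0.052]]'
python3 - <<'E'
from h import *
delta(75,180,87)
S=shot('scene'); cv2.imwrite('pics/3.png',cv2.resize(S['pixels'][160:310,210:360,::-1],(600,600),interpolation=3))
E
```

```text
clock: 9.0
eef_pos: [572.9, -50.3, 98.5]
eef_rot: [1.762, 1.57, 0.056]
wrist_force: [1.3, 0.1, -1.6]
finger_gap: 0.6
pos [572.9 -50.3  98.5] yang -7.8 want yang-tangent 352.0475562627339 F [ 1.3  0.1 -1.6] t 9.0 gap 0.6066086129973499
tool delta [ 0.5 -0.3  0. ]
```

View pics/3.png

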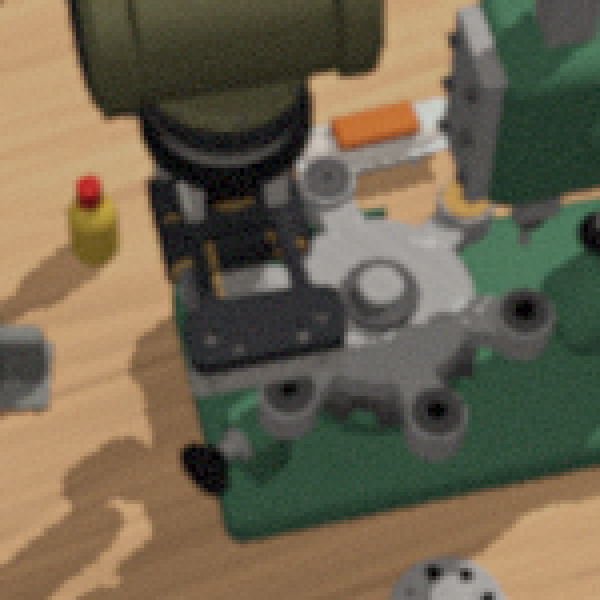

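The turret has turned clockwise: the brass die is at (465,205) and moving towards the punch. Forces are low, so I'll continue to the 150° gap.

```bash
python3 -m handwheel '[[[0,-3.9,-0.1],0.052],[[0,-3.9,-0.1],0.052],[[0,-3.9,-0.1],0.052],[[0,-3.9,-0.1],0.052],[[0,-3.9,-0.1],0.052],[[0,-3.9,-0.1],0.052],[[0,-3.9,-0.1],0.052],[[0,-3.9,-0.1],0.052],[[0,-3.9,-0.1],0.052],[[0,-3.9,-0.1],0.052]]'
python3 -m handwheel '[[[0,0,0],0],[[0,0,0],0],[[0,0,0],0],[[0,0,0],0],[[-8,0,0],0],[[-8,0,0],0],[[-8,0,0],0],[[-8,0,0],0],[[-8,0,0],0],[[-8,0,0],0]]'
python3 - <<'E'
from h import *
delta(150,210,62); print(tool()[1].round(3))
S=shot('scene'); cv2.imwrite('pics/4.png',cv2.resize(S['pixels'][160:310,210:360,::-1],(600,600),interpolation=3))
E
```

```text
clock: 10.3
eef_pos: [537.1, -35.5, 98.5]
eef_rot: [1.17, 1.571, -1.056]
wrist_force: [0.7, -1.1, 0.3]
finger_gap: 0.7
clock: 11.55
eef_pos: [537.2, -35.5, 147.0]
eef_rot: [2.482, 1.571, 0.257]
wrist_force: [-0.6, -0.6, 0.5]
finger_gap: 0.6
pos [537.2 -35.5 147. ] yang -37.5 want yang-tangent 382.04755626273385 F [-0.6 -0.6  0.5] t 11.55 gap 0.5977122096637784
tool delta [ 74.  129.4   1. ]
[[ 0.     0.794 -0.608]
 [ 0.    -0.608 -0.794]
 [-1.     0.    -0.   ]]
```

View pics/4.png

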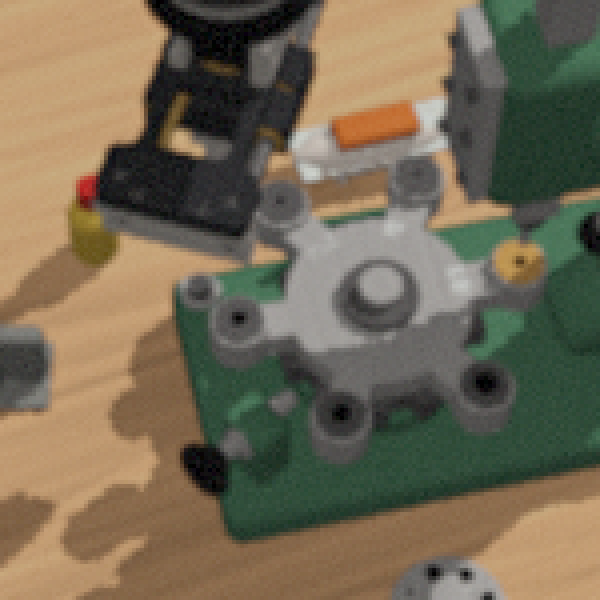

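The brass die now sits directly under the punch at (518,262), and all bosses are back on their click positions. Next, the move outside the knob.

```bash
python3 -m handwheel '[[[0,26,0],0],[[0,26,0],0],[[0,26,0],0],[[0,26,0],0],[[0,26,1],0],[[0,0,0],0.133],[[0,0,0],0.133],[[0,0,0],0.133],[[0,0,0],0.133],[[0,0,0],0]]'
python3 - <<'E'
from h import *
delta(150,210,62); print(tool()[1].round(3))
E
```

```text
clock: 12.85
eef_pos: [639.7, -115.4, 146.4]
eef_rot: [-0.69, 1.571, 2.837]
wrist_force: [0.5, 0.9, 0.8]
finger_gap: 0.7
pos [ 639.7 -115.4  146.4] yang -67.9 want yang-tangent 382.04755626273385 F [0.5 0.9 0.8] t 12.85 gap 0.6920609195980193
tool delta [73.4 -0.5  0.2]
[[-0.     0.376 -0.927]
 [ 0.    -0.927 -0.376]
 [-1.    -0.     0.   ]]
```

```bash
python3 -m handwheel '[[[11,0,0],0],[[11,0,0],0],[[11,0,0],0],[[11,0,0],0],[[11,0,0],0],[[11,0,0],0],[[9,0,0],0],[[0,0,0],0],[[0,0,0],0],[[0,0,0],0]]'; python3 -m handwheel '[[[0,-2,0],0],[[0,-2,0],0],[[0,-2,0],0],[[0,-2,0],0],[[0,-1,0],0],[[0,-1,0],0],[[0,-1,0],0],[[0,-1,0],0],[[0,-1,0],0],[[0,-1,0],0]]'
python3 - <<'E'
from h import *
delta(137.5,210,60)
S=shot('scene'); cv2.imwrite('pics/5.png',cv2.resize(S['pixels'][160:310,210:360,::-1],(600,600),interpolation=3))
E
```

```text
clock: 14.1
eef_pos: [640.0, -115.5, 72.0]
eef_rot: [2.536, 1.57, -0.221]
wrist_force: [-0.8, -0.7, 0.1]
finger_gap: 0.2
clock: 15.35
eef_pos: [634.5, -102.4, 71.4]
eef_rot: [0.276, 1.571, -2.48]
wrist_force: [-0.1, -0.2, 0.0]
finger_gap: 0.2
pos [ 634.5 -102.4   71.4] yang -68.0 want yang-tangent 382.04755626273385 F [-0.1 -0.2  0. ] t 15.35 gap 0.2403797259831947
tool delta [0.4 1.  0.3]
```

View pics/5.png

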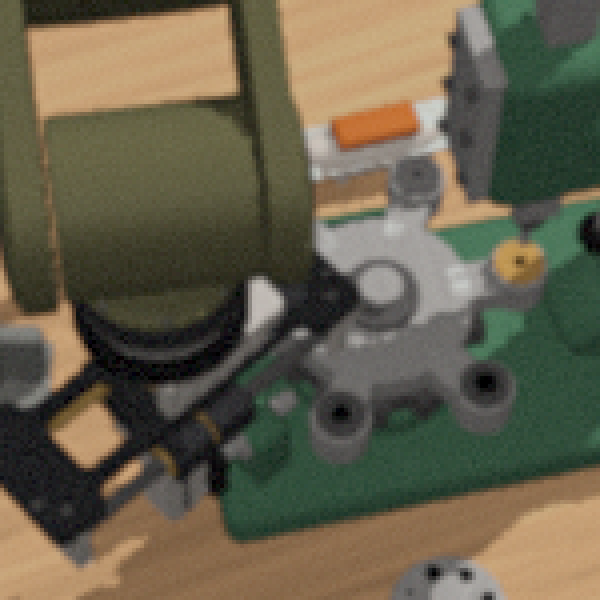

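The finger (185,490) stands just at the knob face (215,475), with the body well above the turret. Now push in slowly.

```bash
python3 -m handwheel '[[[0,-1,0],0],[[0,-1,0],0],[[0,-1,0],0],[[0,-1,0],0],[[0,-1,0],0],[[0,0,0],0],[[0,0,0],0],[[0,0,0],0],[[0,0,0],0],[[0,0,0],0]]'; python3 -m handwheel '[[[0,-1,0],0],[[0,-1,0],0],[[0,-1,0],0],[[0,-1,0],0],[[0,0,0],0],[[0,0,0],0],[[0,0,0],0],[[0,0,0],0],[[0,0,0],0],[[0,0,0],0]]'
```

```text
clock: 16.65
eef_pos: [632.6, -97.7, 71.4]
eef_rot: [-1.378, 1.571, 2.149]
wrist_force: [-0.3, 0.2, 0.4]
finger_gap: 0.4
clock: 17.9
eef_pos: [631.1, -94.0, 71.4]
eef_rot: [-1.256, 1.571, 2.27]
wrist_force: [0.5, 0.2, 0.2]
finger_gap: 0.5
```

```bash
python3 -m handwheel '[[[0,0,0],0],[[0,0,0],0],[[0,0,0],0],[[0,0,0],0],[[0,0,0],0],[[0,0,0],0],[[0,-1,0],0],[[0,-1,0],0],[[0,-1,0],0],[[0,-1,0],0]]'
python3 - <<'E'
from h import *
delta(125.5,210,60)
S=shot('scene'); cv2.imwrite('pics/6.png',cv2.resize(S['pixels'][220:300,210:310,::-1],(750,600),interpolation=3))
E
```

```text
clock: 19.15
eef_pos: [630.0, -91.3, 71.6]
eef_rot: [1.861, 1.569, -0.896]
wrist_force: [4.4, -12.7, -1.8]
finger_gap: 0.4
pos [630.  -91.3  71.6] yang -68.0 want yang-tangent 382.04755626273385 F [  4.4 -12.7  -1.8] t 19.15 gap 0.43974696529207946
tool delta [0.6 0.9 0.3]
```

View pics/6.png

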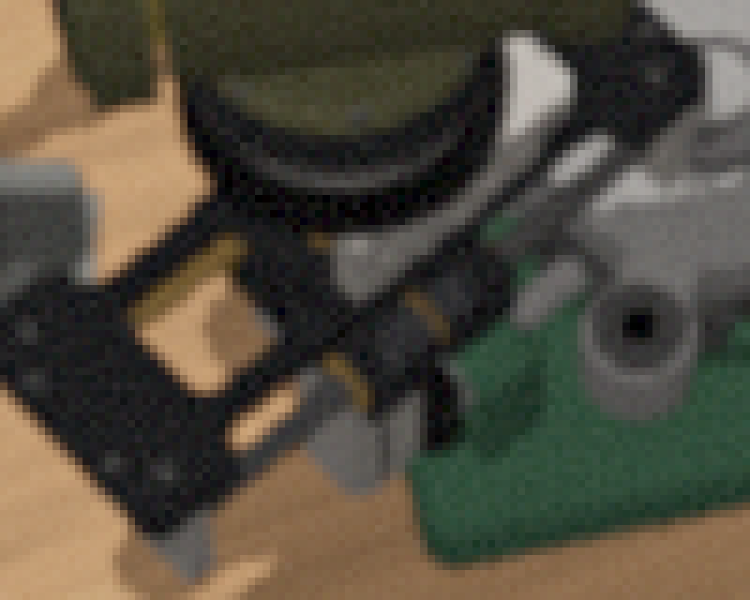

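The force rose to 13 N with the knob face at about r 112 (home is 113), so it appears to be on its stop. I'll hold, back off along +y, rise and check.

```bash
python3 -m handwheel '[[[0,-0.3,0],0],[[0,0,0],0],[[0,0,0],0],[[0,0,0],0],[[0,0,0],0],[[0,0,0],0],[[0,0,0],0],[[0,0,0],0],[[0,0,0],0],[[0,0,0],0]]'; python3 -m handwheel '[[[0,3,0],0],[[0,6,0],0],[[0,8,0],0],[[0,8,0],0],[[0,0,0],0],[[-20,0,0],0],[[-30,0,0],0],[[-30,0,0],0],[[-30,0,0],0],[[-20,0,0],0]]';  python3 -m handwheel '[[[0,20,0],0],[[0,30,0],0],[[0,40,0],0],[[0,40,0],0],[[0,40,0],0],[[0,30,0],0],[[0,0,0],0],[[0,0,0],0],[[0,0,0],0],[[0,0,0],0]]'
python3 - <<'E'
from h import *
delta(125.5,210,60)
S=shot('scene');T=shot('top')
A=cv2.resize(S['pixels'][150:310,170:370,::-1],(750,600),interpolation=3); cv2.imwrite('pics/7.png',A)
a=P[2]+np.radians(210)
for r in(113,125): print(r,proj(S,[P[0]+r*np.cos(a),P[1]+r*np.sin(a),71]))
for n in('brass_die','bolt_knob'):
    for r in manip.cut_out(n,'scene')[:2]: print(n,r['confidence'],r['centre'],r['region'].sum())
for t in('conning_tower','lifeboat','rivet_roller','die_set','glue_bottle','paint_jar'):
    for r in manip.cut_out(t,'scene')[:1]: print(t,np.round(r['centre']))
E
```

```text
clock: 20.45
eef_pos: [630.0, -91.3, 71.6]
eef_rot: [1.906, 1.568, -0.852]
wrist_force: [3.8, -9.4, -1.9]
finger_gap: 0.3
clock: 21.7
eef_pos: [639.1, -113.1, 204.8]
eef_rot: [2.546, 1.568, -0.211]
wrist_force: [-0.3, 0.6, -0.1]
finger_gap: 0.4
clock: 22.95
eef_pos: [714.0, -297.9, 202.2]
eef_rot: [2.434, 1.57, -0.322]
wrist_force: [-0.6, -0.5, 0.6]
finger_gap: 0.4
pos [ 714.  -297.9  202.2] yang -67.9 want yang-tangent 382.04755626273385 F [-0.6 -0.5  0.6] t 22.95 gap 0.3828123158682373
tool delta [ 131.1 -222.1    0.5]
113 (np.float64(262.25486859636464), np.float64(275.2501031367042))
125 (np.float64(257.6834694490708), np.float64(279.0500480760585))
brass_die 0.65 [304.7, 238.1] 3515
bolt_knob 0.68 [271.3, 273.9] 204
bolt_knob 0.2 [322.9, 313.8] 730
lifeboat [300. 195.]
rivet_roller [379. 307.]
die_set [322. 313.]
glue_bottle [233. 217.]
paint_jar [186. 317.]
```

View pics/7.png

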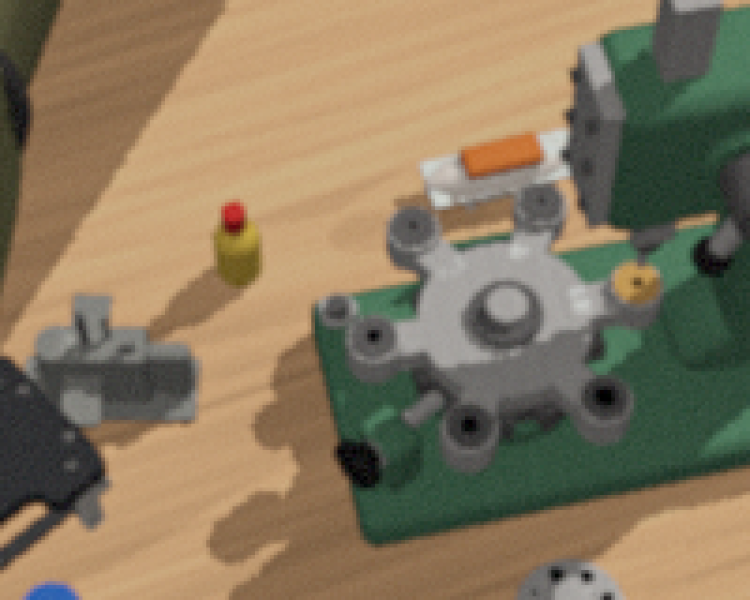

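```bash
python3 -c "
from cell import manip; print(manip.sign_off())"
```

```text
the job is handed in; nothing more can be done
None
```

The brass-lined die is clicked in under the punch and the index bolt is locked. I handed the job in at 23 s, with the arm clear of everything.

- **Turret:** The brass die started one click (60°) anticlockwise of the punch. I pushed a boss round clockwise by one click with the closed fingertips. The final picture shows the brass die under the punch, with all the bosses back on their click positions.
- **Bolt:** I pushed the knob straight in until it met its stop. The face ended about 112 mm from the axis, against 113 mm for home. It held a steady 10 N there, peaking at about 13 N. In the pictures it moved about 5.7 px, against 6 px expected for the full 12 mm.
- **Rest of the desk:** The lever was not touched. The other things stand where they were, to within about 3 px. The network missed the conning tower in the last check, but it shows standing in the final picture; I did not measure its position again.

While the bolt was going in, the wrist read almost no force, not the 3 to 4 N expected. Those readings were mostly taken at rest, and the force rose only at the stop.

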